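Roll the amber vial onto the reading line

TASK

Roll the lying amber vial out from beside the tray's blue parking rail and onto the red reading line, pushing it sideways with the fingertips without ever picking it up, so that it rests lengthwise along the line, centred over it. Roll it, do not slide it, and leave the green vial and everything else on the bench where they are; finish with the hand clear.

Things in the scene. Friction and masses are not known exactly. Their poses are not given: they have to be found in the camera images.
- tray: fixed flat grey metal tray, 240 (its x) by 200 mm (its y), 10 mm thick; origin under its centre, on the bench. Along +y the blue parking rail, full length, rises 22 mm above the plate, inner face at y = +70 mm, hiding the vials' backs: no room for a finger behind them, but their tops are free. Along -y a blue end stop, 8 mm high, inner face at y = -88 mm. Its x ends are open.
- line: red line painted across the tray, 236 mm long along its x (parallel to the tray's x), 5 mm wide, flush; origin at its centre on the plate's top. It lies at y = -20 to +10 mm of the tray; the vial must roll towards -y to reach it. A closed fingertip pressed lightly (2 to 4 N) on a vial's top and moved sideways rolls it half as far as the finger goes; let go slowly, it stops within a few mm.
- amber_vial: rigid closed amber vial, white cap, white label strip: a plain cylinder 30 mm in diameter, 80 mm long, about 90 g, lying on the tray. Origin at its very centre (25 mm above the bench, its top at 40 mm); its x is the cylinder's axis, cap at +x. It starts parallel to the line, 1 to 4 mm from the parking rail, in the +x or the -x half of the tray.
- green_vial: green vial with a black cap, same size and placing as the amber one, in the other half of the tray, end to end with it with about 30 mm between their ends; origin at its centre, x along its axis. To be left alone.
- beaker: clear glass beaker, 68 mm wide, 85 mm tall, beyond the parking rail; origin under its centre. Leave alone.
- jar: white jar with blue lid, 56 mm wide, 70 mm tall, beyond the parking rail; origin under its centre. Leave alone.
- sample_cup: small white ring-shaped sample cup, 42 mm wide, 24 mm tall, beyond the low end stop; origin under its centre. Leave alone.
- disc_sample: steel sample disc, 40 mm wide, 12 mm thick, beyond the low end stop; origin under its centre. Leave alone.
- spatula: slim steel lab spatula, 170 mm long, 12 mm wide, 5 mm thick, lying on the bench beyond the low end stop; origin under its middle, x along it. Leave alone.
- cup_tray: empty open grey box, 120 by 160 mm, 30 mm tall, beyond the spatula; origin under its centre. Leave alone.
Not all that is in view belongs to the job. What is meant by the amber_vial is not purple, and is the smaller of those in its own colour.

How it is judged:
By the outcome, as a careful person would: the job done as asked, in the order asked, and still so for the second after the job is handed in, with the robot touching nothing.
It also fails if it takes over 58 s, if anything falls off the work surface, if the arm or the gripper's body presses on something with over 40 N, if the wrist force passes 120 N, or if a joint passes its speed limit or range.

ROBOT

A 6-joint arm with a two-finger parallel gripper is mounted at the origin on the work surface. World frame = base frame: x ahead of the robot, y to its left, z up, the work surface at z = 0. Lengths are in m, angles in degrees, forces in N, time in s.
With the tool pointing down it reaches from about 0.25 to 0.725 m from the base axis. Payload 9.7 kg.
Tool frame: the origin (TCP) lies between the finger pads; the fingertips stand 22 mm ahead of it and the grasp point (between the pads) lies 3 mm ahead of it; z points along the fingers, y is the line along which they close (so a half turn about z gives the same grasp; the last joint's range is limited). The gripper opens to 85 mm and grips with 20 to 120 N. Pads are 22 mm wide; open, the fingers measure 114 mm over their backs; the gripper's body (76 mm by 85 mm) begins 54 mm behind the grasp point. The pads swing forward as they close: fully open they stand 13 mm farther back than shut.
Start: joints at [-69.557, 4.979, 10.078, 95.1, 0, 90], TCP at [0.192, -0.515, 0.218] pointing down, gripper open.
Joint ranges: [-179.16, 179.16], [-48.56, 103.87], [-65.8, 70.77], [-126.05, 130.52], [-82.76, 87.17], [-180, 180]. Speed limits (degrees/s): [127.2, 127.2, 147.25, 180, 180, 180].

INTERFACE

Orientations are given as [roll, pitch, yaw] about the fixed x, y, z axes, in that order (R = Rz(yaw) Ry(pitch) Rx(roll)).
In Python, from workcell import bot, viewer, finder gives the robot as it stands.
- The arm moves only by the tool move_arm, never from a script. Its arguments are lists of equal length, an entry for each row: "offset": the shift along the tool's x, y, z in cm, a list of three; "twist": the turn, a rotation vector about the tool's x, y, z in rad, a list of three; "grip": the opening, from 0 (shut) to 1 (fully open). In form: {"offset": [[x, y, z], ...], "twist": [[ax, ay, az], ...], "grip": [grip, ...]}. A call has 1 to 5 rows; each row shifts and turns the commanded pose from where the row before left it, along the tool's axes as they then stand; what a row does not reach is not made up. A row lasts 1/10 s, in which the tool goes at most 50 mm and 8.59 degrees, less where a joint would pass 70% of its speed; a pose out of reach is approached as far as the arm can. A call is refused whole if a number of a shift passes 5 or a number of a turn 0.15, either way. A call with a gripper value outside its range is refused whole. The fingers move at their own pace and stop on an object; "force" is the grip in N (left out, the last holds). Time passes only in rows, so rows that do not move let the fingers close. It gives the time, the measured TCP pose, the force, the opening and the grip force at its end, in the units of the state.
- bot.get_obs(): the state, without advancing time (a new reading comes with each control period).
- viewer.camera(name): name is "side" or "top"; returns a dict with "color" (384x512x3 uint8, red, green, blue), "depth" (384x512 float32, m along the optical axis (not along the pixel's ray), 0 where there is no reading), "vfov" (degrees; the focal length in pixels is half the picture's height over the tangent of half this angle, whatever the lens; pixels are square), "cx", "cy" (the principal point, pixels), "k1" (the pictures are not rectified: a ray, as slopes to the right and down, at radius r is drawn at 1 + k1 r^2 times it, then the intrinsics apply), "position" and "attitude" of the camera in the world. Camera axes: x right, y down, z forward; pixel columns grow to the right and rows downward; lengths in m; the calibration is good to about 2 mm. A picture is of the moment at which its call begins.
- bot.job_done(): hands the job in; it is judged then, once.
Trained networks look in a picture, given as the dict that the camera call returned (one of the last four; its "shot" number tells which), for a name from the list of things; names that differ only in an ending like _2 or _b are one class to them, and where a whole thing is asked for, a point or a joint stands for the part that bears it (a point fixed in the world has none). Each returns a list of dicts, best first, with "p" (0 to 1); they miss things now and then, are a little off and sometimes report something else, mostly with a low value. They report only what shows in the picture. A call takes as long as a camera call. They do not tell look-alikes from the thing itself.
- finder.boxes_of(picture, thing): "position" ([column, row] in pixels, amid what is visible of it).
- finder.pinpoint(picture, thing): "position" ([column, row] in pixels: a listed point, or the origin of a listed thing).
The state is a dict: "time": time; "q": joint angles; "qd": joint speeds; "joint_efforts": joint torques, N m; "ee_pos": TCP position; "tcp_rot": TCP orientation; "wrist_force": force on the tool from outside, world axes, zero at the start; "torque": the same for the moment, N m; "opening": finger opening in m; "grasp_force": force on a finger pad.
Only numpy, scipy, OpenCV 4.12 (cv2) and the standard library are available. Lean on these libraries where they do the work, as an engineer would, in place of code of your own. Each camera call takes 0.05 s, during which the arm holds its last target. There are 200 camera calls.

## Working session

There is one attempt and no reset: what is moved stays moved. The work goes in short steps, Python scripts to look and compute and a tool call to move; the robot and the scene stay as the last step left them, time stands still between calls to the robot, and variables do not carry over. Pictures are saved under pics/ and viewed, at most 10 in all, crops included, and the job is handed in when it is done.

Besides the shell and the picture viewer there is one more tool, called after "Emit:" as name(argument=value, ...), one argument or row to a line, values as JSON. move_arm: Moves the arm, as the interface text tells. Its arguments: {"type":"object","properties":{"offset":{"type":"array","items":{"type":"array","items":{"type":"number"}}},"twist":{"type":"array","items":{"type":"array","items":{"type":"number"}}},"grip":{"type":"array","items":{"type":"number"}},"force":{"type":"number"}},"required":["offset","twist","grip"]}

```bash
mkdir -p pics; cat > h.py <<'E'
import numpy as np, cv2
from scipy.spatial.transform import Rotation as R
from workcell import bot, viewer, finder
def K(p):
    h,w=p["color"].shape[:2]; f=h/2/np.tan(np.radians(p["vfov"]/2))
    return np.array([[f,0,p["cx"]],[0,f,p["cy"]],[0,0,1]])
def rot(p):
    a=np.array(p["attitude"],float)
    return a if a.shape==(3,3) else R.from_euler('xyz',a,degrees=True).as_matrix()
def rays(p,uv):
    uv=np.array(uv,float).reshape(-1,2); k=K(p)
    d=(uv-k[:2,2])/k[0,0]; s=d.copy()
    for _ in range(30): s=d/(1+p["k1"]*(s**2).sum(1,keepdims=True))
    return np.c_[s,np.ones(len(s))]@rot(p).T
def onz(p,uv,z):
    r=rays(p,uv); o=np.array(p["position"]); return o+r*((z-o[2])/r[:,2:])
def deproj(p,uv):
    uv=np.array(uv).reshape(-1,2); i=np.round(uv).astype(int)
    return np.array(p["position"])+rays(p,uv)*p["depth"][i[:,1],i[:,0]][:,None]
E
python3 - <<'E'
from h import *
for n in ("top","side"):
    p=viewer.camera(n); print(n,p["vfov"],p["cx"],p["cy"],p["k1"],p["position"],p["attitude"])
    cv2.imwrite(f"pics/{n}0.png",p["color"][:,:,::-1])
    for t in ("amber_vial","green_vial","line","tray"):
        print(t,[(np.round(d["position"]),round(d["p"],2)) for d in finder.pinpoint(p,t)][:4])
print(bot.get_obs())
E
```

```text
top 49.17981606979087 258.72736444830593 193.92067990310528 -0.023145622136826798 [ 0.37581938 -0.03855051  1.04157789] [-170.81726872    0.96093858  -90.91006544]
amber_vial [(array([194., 288.]), 0.92), (array([213., 110.]), 0.76), (array([257., 199.]), 0.74), (array([167., 188.]), 0.64)]
green_vial [(array([231., 178.]), 0.74)]
line [(array([257., 200.]), 0.69)]
tray [(array([252., 202.]), 0.78)]
side 57.26555075020324 254.09773551190375 191.88071231766145 -0.026780922350031825 [ 0.35646648 -0.80619076  0.59006856] [-124.04134592   -0.30491929  -13.88634338]
amber_vial [(array([315., 177.]), 0.62), (array([167., 178.]), 0.56), (array([219., 190.]), 0.52)]
green_vial []
line [(array([243., 199.]), 0.4)]
tray []
{'time': 0.5, 'q': array([-6.95561286e+01,  4.98165129e+00,  1.00775026e+01,  9.50972272e+01,
        1.24533614e-03,  8.99995599e+01]), 'qd': array([ 0.04877756, -0.01140793, -0.00661025, -0.05631359,  0.02015393,
       -0.01048361]), 'joint_efforts': array([-1.89474886e-03, -5.19651139e+01,  4.64540434e+01,  1.91147446e-03,
       -5.65456230e-05, -5.32122527e-06]), 'ee_pos': array([ 0.19211971, -0.51536754,  0.21815136]), 'tcp_rot': array([-1.79998624e+02, -1.24534671e-03,  2.04443114e+01]), 'wrist_force': array([-0.41987917, -0.23869498,  0.13816894]), 'torque': array([ 0.03052394,  0.03827635, -0.00623573]), 'grasp_force': 0.0, 'opening': 0.08529158879739013}
```

View pics/top0.png

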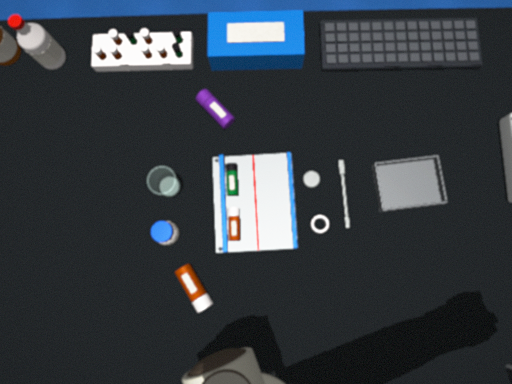

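View pics/side0.png

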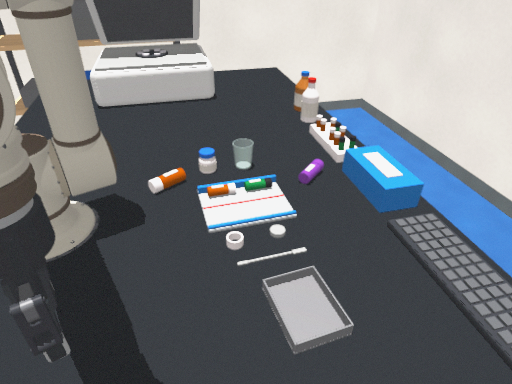

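The top view shows three candidates for the amber vial:
- Orange vial on the tray by the rail, about (234,225).
- Larger orange vial off the tray, about (194,288).
- Purple vial, about (214,108).

The one on the tray fits: it is amber, the smaller of the two, has a white cap, and lies beside the rail next to the green one. I'll confirm with a crop and measure it.

```bash
cat > m.py <<'E'
from h import *
def mask(p,kind,roi):
    hsv=cv2.cvtColor(p["color"],cv2.COLOR_RGB2HSV); H,S,V=cv2.split(hsv)
    if kind=="red": m=((H<5)|(H>172))&(S>90)&(V>100)
    if kind=="amber": m=(H>=5)&(H<22)&(S>150)&(V>60)
    if kind=="green": m=(H>45)&(H<85)&(S>100)
    if kind=="blue": m=(H>95)&(H<125)&(S>120)
    z=np.zeros_like(m); x0,y0,x1,y1=roi; z[y0:y1,x0:x1]=1
    return m&z
def fit(pts):
    c=pts.mean(0); u,s,v=np.linalg.svd(pts[:,:2]-c[:2],full_matrices=False)
    d=v[0]; d=d if d[0]>0 else -d
    t=(pts[:,:2]-c[:2])@d; w=(pts[:,:2]-c[:2])@np.array([-d[1],d[0]])
    mid=c[:2]+d*(t.max()+t.min())/2+np.array([-d[1],d[0]])*(w.max()+w.min())/2
    return np.round(c*1000,1),np.round(mid*1000,1),round(np.degrees(np.arctan2(d[1],d[0])),2),np.round(np.array([np.ptp(t),np.ptp(w)])*1000,1)
ROI={"top":(205,145,305,260),"side":(190,170,300,232)}
E
python3 - <<'E'
from m import *
for n in ("top","side"):
    p=viewer.camera(n); x0,y0,x1,y1=ROI[n]
    cv2.imwrite(f"pics/{n}crop.png",cv2.resize(p["color"][y0:y1,x0:x1,::-1],None,fx=5,fy=5,interpolation=cv2.INTER_CUBIC))
    for k,z in (("red",.01),("amber",.025),("green",.025)):
        v,u=np.nonzero(mask(p,k,ROI[n])); uv=np.c_[u,v]
        print(n,k,len(u),uv.mean(0).round(1),"plane:",*fit(onz(p,uv,z)))
        d=deproj(p,uv); print("   depth median z",np.median(d,0).round(4), np.percentile(d[:,2],[5,95]).round(4))
E
```

```text
top red 136 [255.2 198.4] plane: [532.5 -14.9  10. ] [528.5 -14.9] 2.25 [234.    4.2]
   depth median z [ 0.5315 -0.0148  0.0102] [0.0074 0.0127]
top amber 113 [234.9 228.7] plane: [456.2  35.1  25. ] [457.9  36.9] 0.85 [54. 24.]
   depth median z [0.4521 0.0317 0.036 ] [0.0299 0.0408]
top green 145 [232.3 181.9] plane: [571.8  40.8  25. ] [572.4  41.7] 2.68 [63.1 25.2]
   depth median z [0.569  0.038  0.0356] [0.0298 0.0404]
side red 70 [242.4 200.7] plane: [523.3  -8.9  10. ] [529.4  33.2] -1.05 [232.6 108.5]
   depth median z [ 0.5186 -0.0137  0.0109] [0.009  0.0127]
side amber 151 [217.4 190.5] plane: [458.8  36.6  25. ] [460.   39.9] 4.7 [62.1 46.7]
   depth median z [0.4575 0.0282 0.031 ] [0.0196 0.0383]
side green 159 [254.9 184.7] plane: [571.7  41.3  25. ] [572.5  45.3] 10.48 [73.7 51.6]
   depth median z [0.5695 0.0328 0.0302] [0.019 0.039]
```

View pics/topcrop.png

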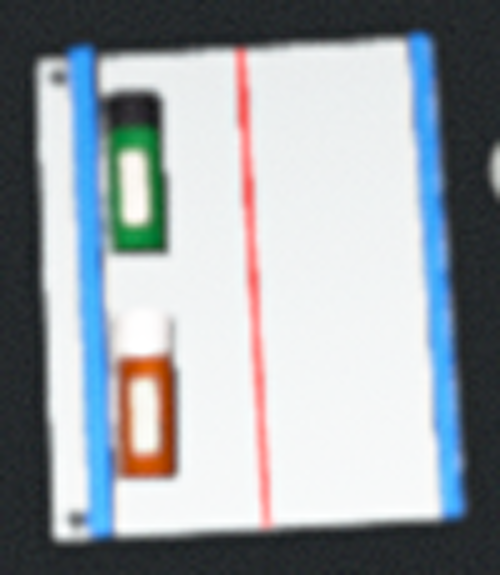

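The crop confirms it: the amber vial with the white cap is against the left (+y) rail at about (234,223). The green vial is at (232,180), and the line runs through (255,198). Next I'll measure in the line's frame.

```bash
cat >> m.py <<'E'
TH=np.radians(2.25); C=np.array([.5305,-.0149]); D=np.array([np.cos(TH),np.sin(TH)]); N=np.array([-D[1],D[0]])
def ab(P): return (P[:,:2]-C)@D,(P[:,:2]-C)@N
def vial(p,n,show=True):
    x0,y0,x1,y1=ROI[n]; u,v=np.meshgrid(np.arange(x0,x1),np.arange(y0,y1)); uv=np.c_[u.ravel(),v.ravel()]
    uv=uv[p["depth"][uv[:,1],uv[:,0]]>0]
    P=deproj(p,uv); a,b=ab(P); z=P[:,2]
    out={}
    # silhouettes: colour (amber, upper band) at axis height
    m=mask(p,"amber",ROI[n]); vv,uu=np.nonzero(m); A,B=ab(onz(p,np.c_[uu,vv],.025))
    out["amber a,b"]=np.percentile(A*1e3,[1,99]).round(1),np.percentile(B*1e3,[1,99]).round(1)
    h=(z>.024)&(z<.05)&(abs(a)<.125)&(b<.072)&(b>-.06)&(a<0)
    if h.sum()>5:
        out["depth top n"]=h.sum(); out["a"]=np.percentile(a[h]*1e3,[1,99]).round(1); out["b"]=np.percentile(b[h]*1e3,[1,50,99]).round(1)
        k=h&(z>.034); out["zmax"]=np.percentile(z[k],[50,95]).round(4); out["btop"]=np.round([np.mean(b[k])*1e3,np.median(b[k])*1e3],1)
        # circle fit: radius 15, centre (b0,z0)
        from scipy.optimize import least_squares
        s=least_squares(lambda q:np.hypot(b[h]-q[0],z[h]-q[1])-.015,[np.median(b[h]),.025],loss="soft_l1",f_scale=.001)
        out["circle b0,z0"]=(s.x*1e3).round(1)
    vv,uu=np.nonzero(mask(p,"red",ROI[n])); P=onz(p,np.c_[uu,vv],.01); A,B=ab(P); g=abs(B)<.012
    pf=np.polyfit(A[g],B[g],1); out["line slope deg, b(0), b at a=-70mm"]=np.degrees(pf[0]).round(2),(pf[1]*1e3).round(1),(np.polyval(pf,-.07)*1e3).round(1)
    out["line a"]=np.percentile(A[g]*1e3,[0,100]).round(1)
    print(n,bot.get_obs()["time"],*[f"\n  {k}: {w}" for k,w in out.items()])
E
python3 - <<'E'
from m import *
for n in ("top","side"):
    p=viewer.camera(n); vial(p,n)
    vv,uu=np.nonzero(mask(p,"blue",ROI[n])); A,B=ab(onz(p,np.c_[uu,vv],.032)); g=B>.03
    print("  rail b",np.percentile(B[g]*1e3,[2,50,98]).round(1),"slope",np.degrees(np.polyfit(A[g],B[g],1)[0]).round(2))
E
```

```text
top 0.65 
  amber a,b: (array([-97.5, -43.4]), array([42.7, 66. ])) 
  depth top n: 402 
  a: [-99.8 -20.7] 
  b: [41.2 54.6 69.6] 
  zmax: [0.0378 0.0406] 
  btop: [55.5 55.3] 
  circle b0,z0: [55.8 24. ] 
  line slope deg, b(0), b at a=-70mm: (np.float64(-0.01), np.float64(-0.1), np.float64(-0.1)) 
  line a: [-119.  115.]
  rail b [72.9 78.6 83.6] slope -0.17
side 0.7 
  amber a,b: (array([-97.5, -39.2]), array([34.9, 78.6])) 
  depth top n: 235 
  a: [-97.4 -19.1] 
  b: [41.  47.9 65.6] 
  zmax: [0.0382 0.041 ] 
  btop: [53.3 52.5] 
  circle b0,z0: [58.2 24.7] 
  line slope deg, b(0), b at a=-70mm: (np.float64(0.22), np.float64(2.3), np.float64(2.0)) 
  line a: [-118.4  114.9]
  rail b [47.5 78.  88.6] slope 1.2
```

Emit:
move_arm(
  offset=[
    [5,-5,0],
    [5,-5,0],
    [5,-5,0],
    [5,-5,0],
    [0,-5,0],
  ],
  twist=[
    [0,0,0.1],
    [0,0,0.1],
    [0,0,0.118],
    [0,0,0],
    [0,0,0],
  ],
  grip=[0,0,0,0,0],
)

```text
time: 1.2
ee_pos: [0.3018, -0.2984, 0.2173]
tcp_rot: [-180.0, -0.0, 2.3]
wrist_force: [-0.9, 1.0, -0.6]
opening: 0.0121
grasp_force: 0.0
```

Emit:
move_arm(
  offset=[
    [3.6,-5,0],
    [3.6,-5,1],
    [3.6,-5,2],
    [3.6,-5,2],
    [3.6,-5,2],
  ],
  twist=[
    [0,0,0],
    [0,0,0],
    [0,0,0],
    [0,0,0],
    [0,0,0],
  ],
  grip=[0,0,0,0,0],
)

```text
time: 1.7
ee_pos: [0.434, -0.096, 0.1637]
tcp_rot: [180.0, -0.1, 2.2]
wrist_force: [1.2, -0.9, 0.4]
opening: 0.0002
grasp_force: 0.0
```

Emit:
move_arm(
  offset=[
    [0,-4,1.5],
    [0,-4,1],
    [0,0,0],
    [0,0,0],
  ],
  twist=[
    [0,0,0],
    [0,0,0],
    [0,0,0],
    [0,0,0],
  ],
  grip=[0,0,0,0],
)

```text
time: 2.1
ee_pos: [0.4301, -0.0172, 0.1389]
tcp_rot: [180.0, -0.0, 2.4]
wrist_force: [0.3, -0.9, 0.6]
opening: 0.0001
grasp_force: 0.0
```

```bash
python3 - <<'E'
from h import *
o=bot.get_obs(); print(o["time"],o["ee_pos"],o["tcp_rot"],o["wrist_force"],o["opening"])
p=viewer.camera("side"); cv2.imwrite("pics/side1.png",cv2.resize(p["color"][80:240,140:340,::-1],None,fx=4,fy=3.75,interpolation=cv2.INTER_CUBIC))
E
```

```text
2.1 [ 0.43005638 -0.0172459   0.13891597] [ 1.79987517e+02 -1.38033138e-03  2.36422643e+00] [ 0.28760294 -0.85090228  0.56296552] 9.507376269863046e-05
```

View pics/side1.png

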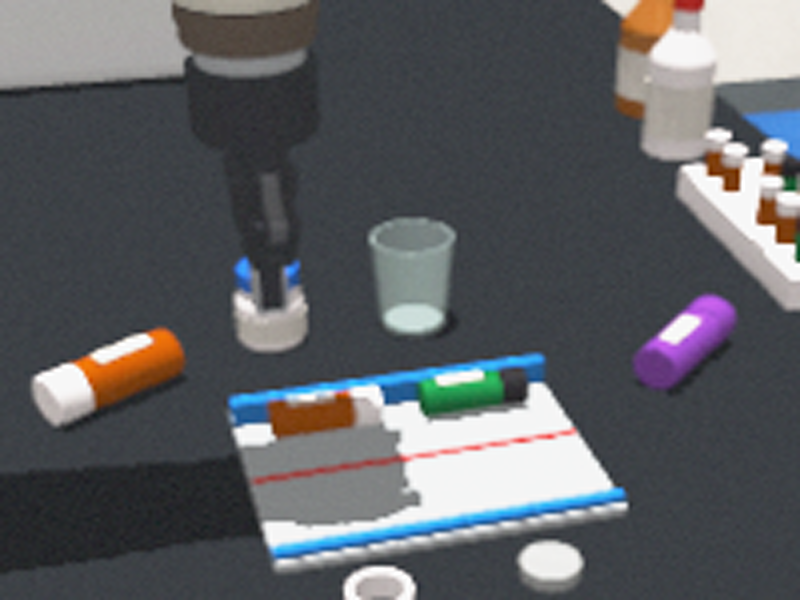

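Emit:
move_arm(
  offset=[
    [2.05,-3,0],
    [2.05,-2.9,3],
    [0,0,3.5],
    [0,0,0],
    [0,0,0],
  ],
  twist=[
    [0,0,0],
    [0,0,0],
    [0,0,0],
    [0,0,0],
    [0,0,0],
  ],
  grip=[0,0,0,0,0],
)

```text
time: 2.65
ee_pos: [0.4693, 0.0285, 0.0746]
tcp_rot: [-179.4, 0.0, 3.1]
wrist_force: [-0.3, 0.1, 0.6]
opening: -0.0001
grasp_force: 0.0
```

```bash
python3 - <<'E'
from m import *
o=bot.get_obs(); print(o["time"],o["ee_pos"],o["tcp_rot"],o["wrist_force"]); print(*ab(o["ee_pos"][None]))
p=viewer.camera("side")
P=deproj(p,np.argwhere(p["depth"]>0)[:,::-1]); e=o["ee_pos"]
a,b=ab(P); A,B=ab(e[None])
for lo,hi in ((.045,.055),(.055,.065),(.065,.08)):
    g=(abs(a-A)<.03)&(abs(b-B)<.04)&(P[:,2]>lo)&(P[:,2]<hi)
    print(lo,g.sum(),(np.percentile(a[g]-A,[2,98])*1e3).round(1),(np.percentile(b[g]-B,[2,50,98])*1e3).round(1)) if g.sum() else 0
E
```

```text
2.65 [0.46934295 0.02845913 0.07460119] [-1.79427440e+02  4.12466055e-02  3.14581488e+00] [-0.33590874  0.13020121  0.6188176 ]
[-0.05940763] [0.04572671]
```

Emit:
move_arm(
  offset=[
    [0,-0.9,0],
    [0,-0.8,0],
    [0,0,0],
    [0,0,0],
  ],
  twist=[
    [0,0,0],
    [0,0,0],
    [0,0,0],
    [0,0,0],
  ],
  grip=[0,0,0,0],
)

```text
time: 3.1
ee_pos: [0.4693, 0.0375, 0.0746]
tcp_rot: [-179.0, -0.0, 4.0]
wrist_force: [-0.2, -0.3, -0.1]
opening: 0.0001
grasp_force: 0.0
```

```bash
python3 - <<'E'
from m import *
o=bot.get_obs(); print(o["time"],o["ee_pos"],o["tcp_rot"],o["wrist_force"],o["qd"].round(2)); print(*ab(o["ee_pos"][None]))
p=viewer.camera("side")
i=np.argwhere(p["depth"]>0)[:,::-1]
P=deproj(p,i); e=o["ee_pos"]; d=P-e
g=(abs(d[:,0])<.05)&(abs(d[:,1])<.06)&(P[:,2]>.044)&(P[:,2]<.11)
print(g.sum())
for lo in np.arange(.044,.1,.008):
    h=g&(P[:,2]>lo)&(P[:,2]<lo+.008)
    if h.sum(): print(lo.round(3),h.sum(),(np.percentile(d[h,0],[2,98])*1e3).round(1),(np.percentile(d[h,1],[2,50,98])*1e3).round(1))
E
```

```text
3.1 [0.46929176 0.03751436 0.07460673] [-1.79020411e+02 -4.30380256e-02  3.96535007e+00] [-0.22130844 -0.34419439 -0.07549129] [-0.13  0.24 -0.28 -0.19 -0.05  0.14]
[-0.05910327] [0.05477697]
51
0.084 8 [-6.2 10.3] [-9.6 -6.5 -5.3]
0.092 14 [-7.6 13.9] [-14.1  -9.2  -3.6]
0.1 22 [-8.9 11. ] [-15.2 -11.8   0.7]
```

```bash
python3 - <<'E'
from m import *
o=bot.get_obs(); print(o["time"],o["q"].round(2),o["joint_efforts"].round(1))
E
```

```text
3.15 [  3.95  -6.29 -16.98  79.28   0.98 179.99] [  0.  -40.   46.9   0.    0.1  -0. ]
```

Joint 6 is at its limit, so I'll turn the hand by 90° to use the 22 mm pad width along the motion.

Emit:
move_arm(
  offset=[
    [0,0,-0.5],
    [0,0,0],
    [0,0,0],
    [0,0,0],
    [0,0,0],
  ],
  twist=[
    [0,0,-0.14],
    [0,0,-0.14],
    [0,0,-0.14],
    [0,0,-0.14],
    [0,0,-0.14],
  ],
  grip=[0,0,0,0,0],
)

```text
time: 3.65
ee_pos: [0.4691, 0.0373, 0.0791]
tcp_rot: [-179.3, -0.6, 44.4]
wrist_force: [0.6, 0.3, -0.3]
opening: -0.0002
grasp_force: 0.0
```

Emit:
move_arm(
  offset=[
    [0,0,0],
    [0,0,0],
    [0,0,0],
    [0,0,0],
    [0,0,0],
  ],
  twist=[
    [0,0,-0.14],
    [0,0,-0.14],
    [0,0,-0.14],
    [0,0,-0.14],
    [0,0,-0.14],
  ],
  grip=[0,0,0,0,0],
)

```text
time: 4.15
ee_pos: [0.4691, 0.0373, 0.0791]
tcp_rot: [-179.8, -1.0, 84.5]
wrist_force: [0.1, -0.2, 0.0]
opening: 0.0001
grasp_force: 0.0
```

Emit:
move_arm(
  offset=[
    [0,0,0],
    [0,0,0],
    [0,0,0],
  ],
  twist=[
    [0,0,-0.14],
    [0,0,0],
    [0,0,0],
  ],
  grip=[0,0,0],
)

```text
time: 4.45
ee_pos: [0.4691, 0.0373, 0.0791]
tcp_rot: [-180.0, -1.0, 92.0]
wrist_force: [-0.4, 0.3, -0.4]
opening: 0.0002
grasp_force: 0.0
```

```bash
cat > st.py <<'E'
from m import *
def go(a,b,z):
    o=bot.get_obs(); T=R.from_euler('xyz',o["tcp_rot"],degrees=True); W=R.from_euler('xyz',[180,0,92.25],degrees=True)
    A,B=ab(o["ee_pos"][None])
    t=np.r_[C+a*D+b*N,z]
    print("t",o["time"],"a,b,z mm",(A*1e3).round(1),(B*1e3).round(1),(o["ee_pos"][2]*1e3).round(2),"rot",o["tcp_rot"].round(2),"F",o["wrist_force"].round(2))
    print("offset cm",(T.inv().apply(t-o["ee_pos"])*100).round(2),"twist",(T.inv()*W).as_rotvec().round(3))
E
python3 -c "
from st import *
go(-.0595,.062,.068)"
```

```text
t 4.45 a,b,z mm [-59.3] [54.6] 79.11 rot [-179.96   -0.98   91.95] F [-0.37  0.26 -0.45]
offset cm [ 0.72 -0.02  1.12] twist [-0.001 -0.017 -0.005]
```

Emit:
move_arm(
  offset=[
    [0.7,0,0],
    [0,0,0.9],
    [0,0,0.4],
    [0,0,0],
    [0,0,0],
  ],
  twist=[
    [0,-0.017,-0.005],
    [0,0,0],
    [0,0,0],
    [0,0,0],
    [0,0,0],
  ],
  grip=[0,0,0,0,0],
)

```text
time: 4.95
ee_pos: [0.4687, 0.0443, 0.066]
tcp_rot: [-179.9, -0.0, 92.5]
wrist_force: [-0.2, -0.2, 0.4]
opening: 0.0003
grasp_force: 0.0
```

Emit:
move_arm(
  offset=[
    [0,0,0.1],
    [0,0,0.1],
    [0,0,0],
  ],
  twist=[
    [0,0,0],
    [0,0,0],
    [0,0,0],
  ],
  grip=[0,0,0],
)

```text
time: 5.25
ee_pos: [0.4688, 0.0442, 0.0641]
tcp_rot: [-180.0, -0.0, 92.5]
wrist_force: [-0.4, -0.6, 0.3]
opening: -0.0001
grasp_force: 0.0
```

```bash
python3 -c "
from st import *
go(-.0595,.062,.062)"
```

```text
t 5.25 a,b,z mm [-59.3] [61.5] 64.14 rot [-1.7997e+02 -1.0000e-02  9.2460e+01] F [-0.4  -0.57  0.31]
offset cm [ 0.05 -0.02  0.21] twist [-0.001 -0.     0.004]
```

Emit:
move_arm(
  offset=[
    [0,0,0.08],
    [0,0,0.08],
    [0,0,0],
  ],
  twist=[
    [0,0,0.004],
    [0,0,0],
    [0,0,0],
  ],
  grip=[0,0,0],
)

```text
time: 5.55
ee_pos: [0.4688, 0.0443, 0.0625]
tcp_rot: [-180.0, -0.0, 92.2]
wrist_force: [-0.2, 0.5, -0.2]
opening: -0.0001
grasp_force: 0.0
```

Emit:
move_arm(
  offset=[
    [0,0,0.04],
    [0,0,0],
  ],
  twist=[
    [0,0,0],
    [0,0,0],
  ],
  grip=[0,0],
)

```text
time: 5.75
ee_pos: [0.4688, 0.0443, 0.0622]
tcp_rot: [-180.0, -0.0, 92.3]
wrist_force: [0.3, 0.1, -0.0]
opening: -0.0003
grasp_force: 0.0
```

Emit:
move_arm(
  offset=[
    [0,0,0.03],
    [0,0,0],
  ],
  twist=[
    [0,0,0],
    [0,0,0],
  ],
  grip=[0,0],
)

```text
time: 5.95
ee_pos: [0.4688, 0.0443, 0.0619]
tcp_rot: [-180.0, -0.0, 92.2]
wrist_force: [0.3, -0.3, -1.2]
opening: 0.0
grasp_force: 0.0
```

Emit:
move_arm(
  offset=[
    [0,0,0.03],
    [0,0,0],
  ],
  twist=[
    [0,0,0],
    [0,0,0],
  ],
  grip=[0,0],
)

```text
time: 6.15
ee_pos: [0.4688, 0.0443, 0.0616]
tcp_rot: [-180.0, -0.0, 92.2]
wrist_force: [-0.0, -0.3, -0.8]
opening: -0.0002
grasp_force: 0.0
```

Emit:
move_arm(
  offset=[
    [0,0,0.03],
    [0,0,0],
  ],
  twist=[
    [0,0,0],
    [0,0,0],
  ],
  grip=[0,0],
)

```text
time: 6.35
ee_pos: [0.4688, 0.0443, 0.0612]
tcp_rot: [-180.0, -0.0, 92.2]
wrist_force: [0.8, 0.6, 0.1]
opening: 0.0
grasp_force: 0.0
```

Emit:
move_arm(
  offset=[
    [0,0,0.03],
    [0,0,0],
  ],
  twist=[
    [0,0,0],
    [0,0,0],
  ],
  grip=[0,0],
)

```text
time: 6.55
ee_pos: [0.4688, 0.0443, 0.0609]
tcp_rot: [-180.0, -0.0, 92.2]
wrist_force: [-0.5, -1.1, 0.8]
opening: -0.0001
grasp_force: 0.0
```

Emit:
move_arm(
  offset=[
    [0,0,0.03],
    [0,0,0],
  ],
  twist=[
    [0,0,0],
    [0,0,0],
  ],
  grip=[0,0],
)

```text
time: 6.75
ee_pos: [0.4688, 0.0443, 0.0607]
tcp_rot: [-180.0, -0.0, 92.2]
wrist_force: [-1.0, 0.6, -0.2]
opening: -0.0
grasp_force: 0.0
```

Emit:
move_arm(
  offset=[
    [0,0,0.03],
    [0,0,0],
  ],
  twist=[
    [0,0,0],
    [0,0,0],
  ],
  grip=[0,0],
)

```text
time: 6.95
ee_pos: [0.4688, 0.0443, 0.0603]
tcp_rot: [-180.0, -0.0, 92.2]
wrist_force: [-0.7, 0.5, 0.1]
opening: -0.0008
grasp_force: 0.0
```

```bash
python3 - <<'E'
from m import *
for n in ("top","side"):
    p=viewer.camera(n); vial(p,n)
cv2.imwrite("pics/side2.png",cv2.resize(p["color"][130:220,180:290,::-1],None,fx=7,fy=6.5,interpolation=cv2.INTER_CUBIC))
E
```

```text
Traceback (most recent call last):
  File "m.py", line 26, in vial
    out["amber a,b"]=np.percentile(A*1e3,[1,99]).round(1),np.percentile(B*1e3,[1,99]).round(1)
                     ~~~~~~~~~~~~~^^^^^^^^^^^^^^
IndexError: index -1 is out of bounds for axis 0 with size 0
```

The arm hides the vial from the top camera, so I'll use the side view only.

```bash
python3 - <<'E'
from m import *
p=viewer.camera("side"); vial(p,"side")
cv2.imwrite("pics/side2.png",cv2.resize(p["color"][130:220,180:290,::-1],None,fx=7,fy=6.5,interpolation=cv2.INTER_CUBIC))
E
```

```text
side 7.05 
  amber a,b: (array([-97.5, -39.2]), array([34.9, 78. ])) 
  depth top n: 232 
  a: [-97.5 -18.8] 
  b: [41.1 48.5 66. ] 
  zmax: [0.0383 0.0408] 
  btop: [53.1 52.5] 
  circle b0,z0: [58.2 24.9] 
  line slope deg, b(0), b at a=-70mm: (np.float64(-0.19), np.float64(3.1), np.float64(3.3)) 
  line a: [-118.4  114.9]
```

View pics/side2.png

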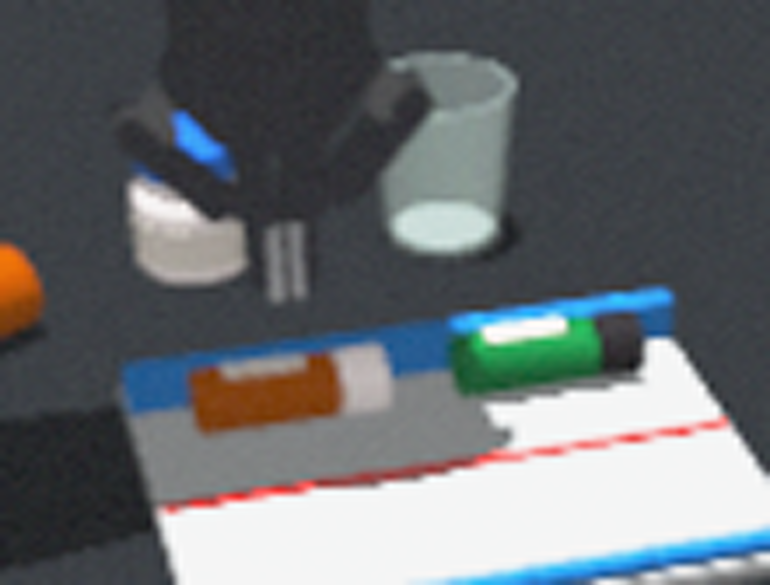

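The fingertips show at about (221,176) and the vial's top at about (220,186), with a visible gap. I'll check the expected tip position against the picture.

```bash
python3 - <<'E'
from m import *
p=viewer.camera("side"); o=bot.get_obs(); print(o["ee_pos"],o["q"].round(2))
def proj(P):
    c=(np.atleast_2d(P)-p["position"])@rot(p); s=c[:,:2]/c[:,2:]; s=s*(1+p["k1"]*(s**2).sum(1,keepdims=True)); k=K(p); return s*k[0,0]+k[:2,2]
e=o["ee_pos"]; print("tip",proj(e-[0,0,.022]),"tcp",proj(e)); v=np.r_[C-.0595*D+.0555*N,.04]; print("vialtop",v,proj(v))
for u,w in ((220,172),(221,174),(222,174),(220,170),(220,165),(221,160),(220,150),(220,190),(215,190),(212,165)):
    print(u,w,p["color"][w,u],(deproj(p,[[u,w]])*1e3).round(1))
E
```

```text
[0.46884141 0.04432394 0.06040608] [  5.4   -5.94 -18.21  77.75   0.    93.15]
tip [[220.1655763  184.74814376]] tcp [[219.79107237 178.26921709]]
vialtop [0.46886695 0.03822125 0.04      ] [[220.49242479 185.40345765]]
220 172 [106 106 108] [[469.4  36.5  85.6]]
221 174 [87 88 89] [[471.1  30.4  82.5]]
222 174 [122 123 125] [[474.6  35.5  79. ]]
220 170 [95 96 98] [[469.6  35.9  92.4]]
220 165 [87 89 91] [[470.1  33.6 109.6]]
221 160 [50 51 55] [[473.8  35.  124.1]]
220 150 [52 51 54] [[472.   31.  156.8]]
220 190 [131  69  23] [[465.7  30.6  29.6]]
215 190 [131  67  28] [[451.1  28.5  33.2]]
212 165 [167 162 155] [[464.3 181.2  28.6]]
```

```bash
python3 - <<'E'
from m import *
p=viewer.camera("side")
for w in range(168,190):
    print(w,[tuple((deproj(p,[[u,w]])[0]*1e3).round().astype(int)) for u in (217,219,220,221,222,224)])
E
```

```text
168 [(np.int64(462), np.int64(39), np.int64(98)), (np.int64(467), np.int64(33), np.int64(101)), (np.int64(470), np.int64(33), np.int64(100)), (np.int64(473), np.int64(36), np.int64(98)), (np.int64(475), np.int64(35), np.int64(99)), (np.int64(482), np.int64(39), np.int64(95))]
169 [(np.int64(462), np.int64(37), np.int64(96)), (np.int64(467), np.int64(34), np.int64(97)), (np.int64(469), np.int64(32), np.int64(98)), (np.int64(472), np.int64(33), np.int64(97)), (np.int64(475), np.int64(34), np.int64(96)), (np.int64(481), np.int64(38), np.int64(93))]
170 [(np.int64(462), np.int64(40), np.int64(91)), (np.int64(466), np.int64(33), np.int64(95)), (np.int64(469), np.int64(34), np.int64(93)), (np.int64(472), np.int64(34), np.int64(93)), (np.int64(475), np.int64(33), np.int64(93)), (np.int64(481), np.int64(39), np.int64(89))]
171 [(np.int64(461), np.int64(37), np.int64(90)), (np.int64(466), np.int64(32), np.int64(92)), (np.int64(469), np.int64(35), np.int64(90)), (np.int64(472), np.int64(35), np.int64(90)), (np.int64(475), np.int64(37), np.int64(88)), (np.int64(481), np.int64(40), np.int64(85))
[... 4263 characters left out ...]
 np.int64(38)), (np.int64(470), np.int64(36), np.int64(36)), (np.int64(472), np.int64(34), np.int64(37)), (np.int64(478), np.int64(34), np.int64(36))]
188 [(np.int64(458), np.int64(32), np.int64(37)), (np.int64(463), np.int64(33), np.int64(35)), (np.int64(466), np.int64(33), np.int64(35)), (np.int64(469), np.int64(32), np.int64(35)), (np.int64(472), np.int64(29), np.int64(37)), (np.int64(478), np.int64(32), np.int64(34))]
189 [(np.int64(457), np.int64(30), np.int64(35)), (np.int64(463), np.int64(29), np.int64(34)), (np.int64(466), np.int64(30), np.int64(34)), (np.int64(468), np.int64(29), np.int64(34)), (np.int64(471), np.int64(28), np.int64(34)), (np.int64(477), np.int64(28), np.int64(33))]
```

The depth image puts the fingertip bottom at z≈75 mm, about 35 mm above the vial, and there has been no contact force. So the tip is higher than the stated geometry says. I'll trust the picture and descend guardedly.

Emit:
move_arm(
  offset=[
    [0,0,0.6],
    [0,0,0.6],
    [0,0,0.6],
    [0,0,0.4],
    [0,0,0],
  ],
  twist=[
    [0,0,0],
    [0,0,0],
    [0,0,0],
    [0,0,0],
    [0,0,0],
  ],
  grip=[0,0,0,0,0],
)

```text
time: 7.65
ee_pos: [0.4683, 0.0443, 0.0375]
tcp_rot: [-179.9, -0.0, 92.2]
wrist_force: [-0.3, 0.5, 0.1]
opening: -0.0001
grasp_force: 0.0
```

```bash
cat > tip.py <<'E'
from m import *
def tip():
    p=viewer.camera("side"); o=bot.get_obs(); e=o["ee_pos"]; print(o["time"],e.round(4),o["wrist_force"].round(2))
    i=np.argwhere(p["depth"]>0)[:,::-1]; P=deproj(p,i); d=P-e
    g=(abs(d[:,0])<.008)&(d[:,1]<.003)&(d[:,1]>-.022)&(P[:,2]>.045)&(P[:,2]<.15)
    print("tip z",np.sort(P[g,2])[:6].round(4),"rows",i[g,1].max(), "front y",np.median(P[g,1]).round(4))
E
python3 -c "
from tip import *
tip()"
```

```text
7.7 [0.4685 0.0443 0.038 ] [0.68 0.48 1.29]
tip z [0.0521 0.0534 0.0541 0.0547 0.0551 0.0562] rows 182 front y 0.0331
```

Emit:
move_arm(
  offset=[
    [0,0,0.3],
    [0,0,0.3],
    [0,0,0.1],
    [0,0,0],
  ],
  twist=[
    [0,0,0],
    [0,0,0],
    [0,0,0],
    [0,0,0],
  ],
  grip=[0,0,0,0],
)

```text
time: 8.1
ee_pos: [0.4687, 0.0443, 0.0312]
tcp_rot: [-180.0, -0.0, 92.2]
wrist_force: [0.4, 0.1, 0.3]
opening: 0.0001
grasp_force: 0.0
```

Emit:
move_arm(
  offset=[
    [0,0,0.06],
    [0,0,0],
  ],
  twist=[
    [0,0,0],
    [0,0,0],
  ],
  grip=[0,0],
)

```text
time: 8.3
ee_pos: [0.4688, 0.0443, 0.0308]
tcp_rot: [-180.0, -0.0, 92.2]
wrist_force: [-0.4, 0.7, 0.4]
opening: 0.0
grasp_force: 0.0
```

Emit:
move_arm(
  offset=[
    [0,0,0.05],
    [0,0,0],
  ],
  twist=[
    [0,0,0],
    [0,0,0],
  ],
  grip=[0,0],
)

```text
time: 8.5
ee_pos: [0.4688, 0.0443, 0.0303]
tcp_rot: [-180.0, -0.0, 92.2]
wrist_force: [0.4, 0.1, 0.6]
opening: -0.0001
grasp_force: 0.0
```

```bash
python3 - <<'E'
from m import *
p=viewer.camera("side")
for w in range(176,190): print(w,[(deproj(p,[[u,w]])[0]*1e3).round().astype(int).tolist() for u in (220,221)], p["color"][w,220].tolist())
cv2.imwrite("pics/side3.png",cv2.resize(p["color"][130:220,180:290,::-1],None,fx=7,fy=6.5,interpolation=cv2.INTER_CUBIC))
E
```

```text
176 [[468, 33, 75], [471, 33, 74]] [110, 112, 113]
177 [[468, 35, 70], [471, 35, 70]] [112, 112, 113]
178 [[468, 33, 69], [471, 33, 68]] [111, 110, 114]
179 [[468, 35, 63], [471, 33, 65]] [115, 116, 118]
180 [[468, 36, 60], [471, 35, 60]] [111, 114, 114]
181 [[468, 34, 57], [470, 34, 58]] [118, 116, 121]
182 [[468, 36, 53], [471, 35, 53]] [121, 122, 124]
183 [[467, 35, 50], [470, 34, 51]] [119, 121, 124]
184 [[467, 34, 48], [470, 35, 46]] [121, 121, 122]
185 [[468, 42, 39], [471, 40, 40]] [143, 138, 135]
186 [[467, 33, 41], [470, 38, 38]] [159, 150, 143]
187 [[467, 33, 38], [469, 33, 38]] [139, 106, 91]
188 [[466, 30, 37], [469, 29, 37]] [130, 64, 13]
189 [[466, 30, 34], [469, 30, 33]] [129, 65, 21]
```

View pics/side3.png

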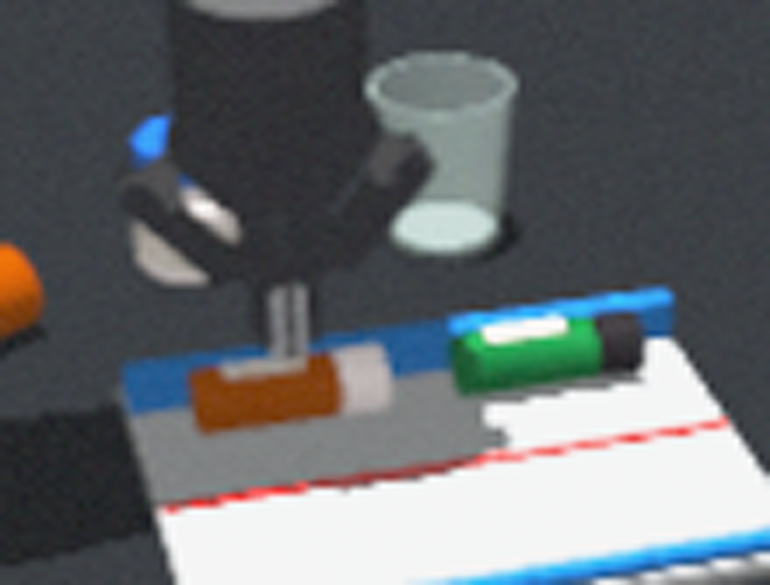

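The tips (crop 287,355) are now a few mm above the vial's label. I'll keep going down gently.

Emit:
move_arm(
  offset=[
    [0,0,0.08],
    [0,0,0.08],
    [0,0,0],
  ],
  twist=[
    [0,0,0],
    [0,0,0],
    [0,0,0],
  ],
  grip=[0,0,0],
)

```text
time: 8.85
ee_pos: [0.4687, 0.0443, 0.0285]
tcp_rot: [-180.0, -0.0, 92.2]
wrist_force: [-0.1, -0.0, 0.7]
opening: -0.0001
grasp_force: 0.0
```

Emit:
move_arm(
  offset=[
    [0,0,0.06],
    [0,0,0],
  ],
  twist=[
    [0,0,0],
    [0,0,0],
  ],
  grip=[0,0],
)

```text
time: 9.05
ee_pos: [0.4688, 0.0443, 0.028]
tcp_rot: [-180.0, -0.0, 92.2]
wrist_force: [0.2, 0.2, -0.3]
opening: 0.0002
grasp_force: 0.0
```

Emit:
move_arm(
  offset=[
    [0,0,0.05],
    [0,0,0],
  ],
  twist=[
    [0,0,0],
    [0,0,0],
  ],
  grip=[0,0],
)

```text
time: 9.25
ee_pos: [0.4688, 0.0443, 0.0275]
tcp_rot: [-180.0, -0.0, 92.2]
wrist_force: [0.3, 0.1, 0.8]
opening: -0.0
grasp_force: 0.0
```

Emit:
move_arm(
  offset=[
    [0,0,0.04],
    [0,0,0],
  ],
  twist=[
    [0,0,0],
    [0,0,0],
  ],
  grip=[0,0],
)

```text
time: 9.45
ee_pos: [0.4688, 0.0443, 0.0272]
tcp_rot: [-180.0, -0.0, 92.2]
wrist_force: [0.8, 0.3, 0.3]
opening: -0.0003
grasp_force: 0.0
```

Emit:
move_arm(
  offset=[
    [0,0,0.04],
    [0,0,0],
  ],
  twist=[
    [0,0,0],
    [0,0,0],
  ],
  grip=[0,0],
)

```text
time: 9.65
ee_pos: [0.4688, 0.0443, 0.0269]
tcp_rot: [-180.0, -0.0, 92.2]
wrist_force: [-0.1, -1.2, 2.1]
opening: 0.0006
grasp_force: 0.6
```

Emit:
move_arm(
  offset=[
    [0,0,0.04],
    [0,0,0],
  ],
  twist=[
    [0,0,0],
    [0,0,0],
  ],
  grip=[0,0],
)

```text
time: 9.85
ee_pos: [0.4689, 0.0443, 0.0268]
tcp_rot: [-180.0, -0.0, 92.2]
wrist_force: [-1.6, -0.2, 3.7]
opening: -0.0004
grasp_force: 2.4
```

Contact is at TCP z = 27 mm with about 3 N. Now the first rolling stroke.

Emit:
move_arm(
  offset=[
    [-0.15,0,0],
    [-0.25,0,0],
    [-0.3,0,0],
    [-0.3,0,0],
    [-0.3,0,0],
  ],
  twist=[
    [0,0,0],
    [0,0,0],
    [0,0,0],
    [0,0,0],
    [0,0,0],
  ],
  grip=[0,0,0,0,0],
)

```text
time: 10.35
ee_pos: [0.4694, 0.0312, 0.0268]
tcp_rot: [-180.0, -0.0, 92.3]
wrist_force: [-2.7, -0.3, 6.7]
opening: -0.0001
grasp_force: 2.8
```

Emit:
move_arm(
  offset=[
    [-0.3,0,0],
    [-0.3,0,0],
    [-0.2,0,0],
    [-0.1,0,0],
    [0,0,0],
  ],
  twist=[
    [0,0,0],
    [0,0,0],
    [0,0,0],
    [0,0,0],
    [0,0,0],
  ],
  grip=[0,0,0,0,0],
)

```text
time: 10.85
ee_pos: [0.4697, 0.0222, 0.0268]
tcp_rot: [-180.0, -0.0, 92.2]
wrist_force: [-1.5, 0.0, 6.0]
opening: 0.0002
grasp_force: 2.8
```

```bash
python3 -c "
from st import *
go(-.0595,.0515,.027)
p=viewer.camera('side'); vial(p,'side')"
```

```text
t 10.85 a,b,z mm [-59.3] [39.4] 26.8 rot [-179.99   -0.     92.24] F [-1.48  0.05  6.  ]
offset cm [ 1.21 -0.02 -0.02] twist [-0. -0. -0.]
side 10.9 
  amber a,b: (array([-97.9, -39. ]), array([23.4, 67.5])) 
  depth top n: 226 
  a: [-97.6 -19.2] 
  b: [27.8 35.2 52.9] 
  zmax: [0.0383 0.047 ] 
  btop: [39.6 38.7] 
  circle b0,z0: [46.6 25.1] 
  line slope deg, b(0), b at a=-70mm: (np.float64(-0.12), np.float64(2.9), np.float64(3.1)) 
  line a: [-118.4  114.9]
```

Stroke 1 rolled the vial about 11.3 mm, half the finger's travel. Now let go, go back and press again.

Emit:
move_arm(
  offset=[
    [0,0,-0.02],
    [0,0,-0.03],
    [0,0,-0.4],
    [1.3,0,0],
    [0,0,0.35],
  ],
  twist=[
    [0,0,0],
    [0,0,0],
    [0,0,0],
    [0,0,0],
    [0,0,0],
  ],
  grip=[0,0,0,0,0],
)

```text
time: 11.4
ee_pos: [0.4695, 0.0365, 0.0277]
tcp_rot: [180.0, -0.0, 92.3]
wrist_force: [-0.1, -0.0, 0.7]
opening: -0.0
grasp_force: 0.0
```

```bash
python3 -c "
from st import *
go(-.0595,.0525,.0269)
p=viewer.camera('side'); vial(p,'side')"
```

```text
t 11.4 a,b,z mm [-59.] [53.8] 27.66 rot [ 1.7998e+02 -3.0000e-02  9.2290e+01] F [-0.12 -0.03  0.75]
offset cm [-0.13 -0.05  0.08] twist [ 0.    -0.001  0.001]
side 11.45 
  amber a,b: (array([-97.9, -39. ]), array([23.9, 67.5])) 
  depth top n: 246 
  a: [-97.4 -19. ] 
  b: [30.6 37.3 53.6] 
  zmax: [0.0384 0.047 ] 
  btop: [41.9 41.7] 
  circle b0,z0: [47.3 25. ] 
  line slope deg, b(0), b at a=-70mm: (np.float64(-0.1), np.float64(2.9), np.float64(3.0)) 
  line a: [-118.4  114.9]
```

Emit:
move_arm(
  offset=[
    [0,0,0],
    [0,0,0.05],
    [0,0,0],
  ],
  twist=[
    [0,0,0],
    [0,0,0],
    [0,0,0],
  ],
  grip=[0,0,0],
)

```text
time: 11.75
ee_pos: [0.469, 0.0353, 0.0269]
tcp_rot: [-180.0, -0.0, 92.2]
wrist_force: [-1.4, 0.9, 2.0]
opening: 0.0001
grasp_force: 0.8
```

Emit:
move_arm(
  offset=[
    [-0.15,0,0.01],
    [-0.3,0,0],
    [-0.4,0,0],
    [-0.4,0,0],
    [-0.4,0,0],
  ],
  twist=[
    [0,0,0],
    [0,0,0],
    [0,0,0],
    [0,0,0],
    [0,0,0],
  ],
  grip=[0,0,0,0,0],
)

```text
time: 12.25
ee_pos: [0.4697, 0.0184, 0.0268]
tcp_rot: [-180.0, -0.0, 92.2]
wrist_force: [-2.5, -0.6, 4.1]
opening: -0.0
grasp_force: 2.0
```

Emit:
move_arm(
  offset=[
    [-0.4,0,0],
    [-0.4,0,0],
    [-0.3,0,0],
    [-0.2,0,0],
    [-0.05,0,0],
  ],
  twist=[
    [0,0,0],
    [0,0,0],
    [0,0,0],
    [0,0,0],
    [0,0,0],
  ],
  grip=[0,0,0,0,0],
)

```text
time: 12.75
ee_pos: [0.4704, 0.0051, 0.0267]
tcp_rot: [-180.0, -0.0, 92.2]
wrist_force: [-2.1, -0.6, 3.3]
opening: -0.0
grasp_force: 1.7
```

Emit:
move_arm(
  offset=[
    [0,0,0],
    [0,0,-0.02],
    [0,0,-0.03],
    [0,0,-0.4],
    [0,0,0],
  ],
  twist=[
    [0,0,0],
    [0,0,0],
    [0,0,0],
    [0,0,0],
    [0,0,0],
  ],
  grip=[0,0,0,0,0],
)

```text
time: 13.25
ee_pos: [0.4707, 0.0055, 0.0318]
tcp_rot: [180.0, -0.0, 92.3]
wrist_force: [0.8, 0.4, -0.3]
opening: -0.0
grasp_force: 0.0
```

```bash
python3 -c "
from st import *
go(-.0595,.0380,.0278)
p=viewer.camera('side'); vial(p,'side')"
```

```text
t 13.25 a,b,z mm [-59.] [22.7] 31.77 rot [ 1.7999e+02 -1.0000e-02  9.2260e+01] F [ 0.77  0.41 -0.26]
offset cm [ 1.53 -0.05  0.4 ] twist [ 0. -0.  0.]
side 13.3 
  amber a,b: (array([-97.8, -39.2]), array([ 9.4, 51.9])) 
  depth top n: 232 
  a: [-97.3 -18.6] 
  b: [13.2 20.8 36. ] 
  zmax: [0.0382 0.0418] 
  btop: [25.4 24.7] 
  circle b0,z0: [31.7 24.9] 
  line slope deg, b(0), b at a=-70mm: (np.float64(-0.18), np.float64(2.9), np.float64(3.1)) 
  line a: [-118.4  114.9]
```

Emit:
move_arm(
  offset=[
    [0.8,0,0],
    [0.65,-0.03,0],
    [0,0,0.4],
    [0,0,0],
    [0,0,0.09],
  ],
  twist=[
    [0,0,0],
    [0,0,0],
    [0,0,0],
    [0,0,0],
    [0,0,0],
  ],
  grip=[0,0,0,0,0],
)

```text
time: 13.8
ee_pos: [0.4696, 0.0199, 0.0267]
tcp_rot: [-180.0, -0.0, 92.3]
wrist_force: [-2.2, -0.1, 10.5]
opening: -0.0
grasp_force: 5.5
```

Emit:
move_arm(
  offset=[
    [0,0,0],
    [0,0,0],
  ],
  twist=[
    [0,0,0],
    [0,0,0],
  ],
  grip=[0,0],
)

```text
time: 14.0
ee_pos: [0.4696, 0.0197, 0.0268]
tcp_rot: [-180.0, -0.0, 92.2]
wrist_force: [-1.8, 0.2, 5.5]
opening: -0.0
grasp_force: 2.6
```

Emit:
move_arm(
  offset=[
    [-0.15,0,-0.02],
    [-0.3,0,0],
    [-0.4,0,0],
    [-0.4,0,0],
    [-0.4,0,0],
  ],
  twist=[
    [0,0,0],
    [0,0,0],
    [0,0,0],
    [0,0,0],
    [0,0,0],
  ],
  grip=[0,0,0,0,0],
)

```text
time: 14.5
ee_pos: [0.4702, 0.0029, 0.0268]
tcp_rot: [-180.0, -0.0, 92.2]
wrist_force: [-1.3, -0.4, 5.0]
opening: 0.0
grasp_force: 2.7
```

Emit:
move_arm(
  offset=[
    [-0.4,0,0],
    [-0.4,0,0],
    [-0.3,0,0],
    [-0.2,0,0],
    [-0.05,0,0],
  ],
  twist=[
    [0,0,0],
    [0,0,0],
    [0,0,0],
    [0,0,0],
    [0,0,0],
  ],
  grip=[0,0,0,0,0],
)

```text
time: 15.0
ee_pos: [0.4706, -0.0105, 0.0266]
tcp_rot: [-180.0, 0.0, 92.2]
wrist_force: [-1.8, -1.0, 5.4]
opening: 0.0002
grasp_force: 2.4
```

Emit:
move_arm(
  offset=[
    [0,0,0],
    [0,0,-0.02],
    [0,0,-0.03],
    [0,0,-0.4],
    [0,0,0],
  ],
  twist=[
    [0,0,0],
    [0,0,0],
    [0,0,0],
    [0,0,0],
    [0,0,0],
  ],
  grip=[0,0,0,0,0],
)

```text
time: 15.5
ee_pos: [0.4707, -0.0101, 0.0313]
tcp_rot: [-180.0, -0.0, 92.3]
wrist_force: [0.5, 0.1, -0.5]
opening: 0.0001
grasp_force: 0.0
```

```bash
python3 -c "
from st import *
go(-.0595,.0225,.0278)
p=viewer.camera('side'); vial(p,'side')"
```

```text
t 15.5 a,b,z mm [-59.5] [7.2] 31.31 rot [-1.7997e+02 -1.0000e-02  9.2260e+01] F [ 0.45  0.1  -0.46]
offset cm [1.53 0.01 0.35] twist [-0. -0.  0.]
side 15.55 
  amber a,b: (array([-97.6, -38.9]), array([-6.1, 36. ])) 
  depth top n: 236 
  a: [-97.2 -18.6] 
  b: [-1.5  5.8 22.3] 
  zmax: [0.0382 0.041 ] 
  btop: [10.5 10.1] 
  circle b0,z0: [16.5 24.7] 
  line slope deg, b(0), b at a=-70mm: (np.float64(-0.19), np.float64(2.9), np.float64(3.2)) 
  line a: [-118.4  114.9]
```

Emit:
move_arm(
  offset=[
    [0.8,0,0],
    [0.6,0,0],
    [0,0,0.36],
    [0,0,0],
    [0,0,0.06],
  ],
  twist=[
    [0,0,0],
    [0,0,0],
    [0,0,0],
    [0,0,0],
    [0,0,0],
  ],
  grip=[0,0,0,0,0],
)

```text
time: 16.05
ee_pos: [0.47, 0.0039, 0.0268]
tcp_rot: [-180.0, -0.0, 92.3]
wrist_force: [-1.1, -0.4, 4.6]
opening: 0.0002
grasp_force: 2.4
```

Emit:
move_arm(
  offset=[
    [0,0,0],
    [0,0,0],
  ],
  twist=[
    [0,0,0],
    [0,0,0],
  ],
  grip=[0,0],
)

```text
time: 16.25
ee_pos: [0.47, 0.0037, 0.0269]
tcp_rot: [-180.0, -0.0, 92.2]
wrist_force: [-0.8, -0.4, 0.9]
opening: 0.0003
grasp_force: 0.6
```

Emit:
move_arm(
  offset=[
    [0,0,0.02],
    [-0.15,0,0],
    [-0.3,0,0],
    [-0.4,0,0],
    [-0.4,0,0],
  ],
  twist=[
    [0,0,0],
    [0,0,0],
    [0,0,0],
    [0,0,0],
    [0,0,0],
  ],
  grip=[0,0,0,0,0],
)

```text
time: 16.75
ee_pos: [0.4705, -0.009, 0.0268]
tcp_rot: [-180.0, -0.0, 92.2]
wrist_force: [-1.7, -0.5, 5.8]
opening: -0.0003
grasp_force: 2.4
```

Emit:
move_arm(
  offset=[
    [-0.4,0,0],
    [-0.4,0,0],
    [-0.4,0,0],
    [-0.2,0,0],
    [-0.1,0,0],
  ],
  twist=[
    [0,0,0],
    [0,0,0],
    [0,0,0],
    [0,0,0],
    [0,0,0],
  ],
  grip=[0,0,0,0,0],
)

```text
time: 17.25
ee_pos: [0.4712, -0.024, 0.0267]
tcp_rot: [-180.0, -0.0, 92.2]
wrist_force: [-1.6, -0.1, 4.1]
opening: -0.0001
grasp_force: 2.3
```

Emit:
move_arm(
  offset=[
    [-0.05,0,0],
    [0,0,0],
    [0,0,-0.02],
    [0,0,-0.03],
    [0,0,-0.4],
  ],
  twist=[
    [0,0,0],
    [0,0,0],
    [0,0,0],
    [0,0,0],
    [0,0,0],
  ],
  grip=[0,0,0,0,0],
)

```text
time: 17.75
ee_pos: [0.4709, -0.024, 0.0306]
tcp_rot: [-179.9, -0.0, 92.3]
wrist_force: [0.3, -0.2, 0.3]
opening: 0.0001
grasp_force: 0.0
```

Emit:
move_arm(
  offset=[
    [0,0,-3],
    [0,0,-3],
    [-2,0,-3],
    [-3,0,-3],
    [-4,0,0],
  ],
  twist=[
    [0,0,0],
    [0,0,0],
    [0,0,0],
    [0,0,0],
    [0,0,0],
  ],
  grip=[0,0,0,0,0],
)

```text
time: 18.25
ee_pos: [0.4766, -0.1146, 0.1557]
tcp_rot: [179.7, 0.1, 92.4]
wrist_force: [0.9, -0.3, 0.2]
opening: 0.0002
grasp_force: 0.0
```

Emit:
move_arm(
  offset=[
    [-5,-3,0],
    [-5,-3,0],
    [-5,-3,0],
    [-5,-3,0],
    [-5,-2,0],
  ],
  twist=[
    [0,0,0],
    [0,0,0],
    [0,0,0],
    [0,0,0],
    [0,0,0],
  ],
  grip=[0,0,0,0,0],
)

```text
time: 18.75
ee_pos: [0.3605, -0.3381, 0.1517]
tcp_rot: [180.0, 0.0, 92.2]
wrist_force: [1.3, 0.0, -0.6]
opening: 0.0005
grasp_force: 0.0
```

```bash
python3 - <<'E'
from m import *
for n in ("side","top"):
    p=viewer.camera(n); cv2.imwrite(f"pics/{n}end.png",cv2.resize(p["color"][120:280,150:350,::-1],None,fx=4,fy=3.75,interpolation=cv2.INTER_CUBIC))
    try: vial(p,n)
    except Exception as e: print(n,e)
E
```

```text
side 18.8 
  amber a,b: (array([-60.9, -38.5]), array([-20.4,  22.3])) 
  depth top n: 144 
  a: [-62.7 -18.2] 
  b: [-14.6  -7.9   8.9] 
  zmax: [0.0381 0.0408] 
  btop: [-2.7 -3.4] 
  circle b0,z0: [ 2.4 25. ] 
  line slope deg, b(0), b at a=-70mm: (np.float64(0.17), np.float64(2.3), np.float64(2.1)) 
  line a: [-118.4  114.9]
top 18.85 
  amber a,b: (array([-98.2, -44.3]), array([-12.6,  10. ])) 
  depth top n: 401 
  a: [-99.  -21.2] 
  b: [-14.6  -0.4  14. ] 
  zmax: [0.0374 0.0415] 
  btop: [-0.2 -0.2] 
  circle b0,z0: [-0.2 24. ] 
  line slope deg, b(0), b at a=-70mm: (np.float64(0.17), np.float64(-0.2), np.float64(-0.4)) 
  line a: [-121.4  115. ]
```

View pics/topend.png

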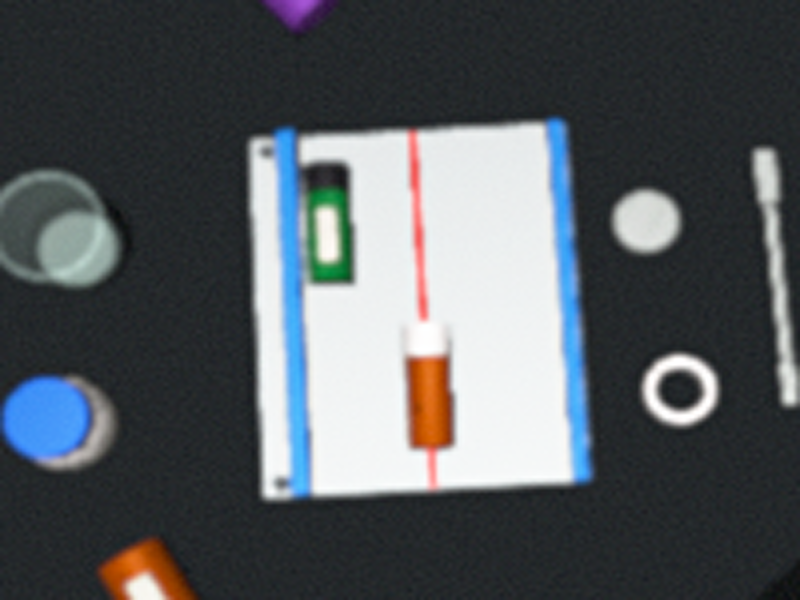

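The picture shows the amber vial on the red line, crop (428,385). Both views measure it within 0.5 mm of centre and parallel. The green vial hasn't moved and the hand is clear, so I'll hand the job in.

```bash
python3 -c "
from workcell import bot
print(bot.job_done())"
```

```text
the job is handed in; nothing more can be done
None
```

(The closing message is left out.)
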